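# Unlock the flask clamp and put its spring clip away in the clip rail

## Task

Unlock the flask clamp: pull the spring clip straight out sideways from the cross-drilled pin and lay it flat on the bench, let go. Then take it by its open end, slide it loop first into the mouth of the tilted blue clip rail and push it fully home against the clip already stored there, facing the same way. Do not disturb the other things on the bench.

Things in the scene. Friction and masses are not known exactly. Their poses are not given: they have to be found in the camera images.
- clip: R-shaped brass-yellow spring clip, 6 mm wire, 102 mm long, 65 g. Origin: loop centre, on the underside (wire spans z 0 to 6 mm). +y points to the loop's outer end; loop is a ring, 33 mm outside. Legs run to -y: straight leg at x = -8 mm, ends at y = -86 mm; bent sprung leg at x = +1 to +6 mm, ends at y = -83 mm. At the start it lies level on the clamp's strap, loop overhanging freely.
- clip_tail (a point): Point midway between the clip's two legs near their open end: clip x = -3.5, y = -70, z = 3 mm. From y = -62 to -78 mm the legs measure 15 mm across outside (x = -11 to +4 mm) and can be pinched there together; they hardly give when pinched.
- clamp: Fixed flask clamp: base 130 x 160 x 12 mm, brass flask on it, over it an aluminium strap 28 mm wide along y (y = -84 to +84 mm), top at z = 94 mm. Origin: centre of base on the bench, z up. The clip's straight leg passes through the pin; at the start its loop centre is at x = +8, y = +108 mm, underside z = 94 mm, its y along the clamp's y. It comes out along the clamp's +y.
- pin (a point): Middle of the cross hole (9 x 9 mm, along the clamp's y) in the 20 mm steel pin that stands 20 mm above the strap; 98.5 mm above the bench. Pulled by the loop along the clamp's +y, the clip snaps off with about 2 to 5 N and is free after 48 mm.
- tube: Blue tilted channel of the fixed clip rail, 46 mm wide. Origin: on its floor, middle of the mouth, 88 mm above the bench; +x points into and down the channel (19 degrees below level), z square to the floor. x = 0 to 198 mm: walls and two lips above (18 mm slit), clear inside 38 mm wide, 12 mm high. The floor goes on in front as an open porch to x = -55 mm.
- dappen_dish: Small white glass dish with pink content, 39 x 39 x 26 mm, loose bystander. Origin: centre of its underside.
- denture_setup: Denture model with pink wax and teeth, 92 x 74 x 62 mm, loose bystander. Origin: centre of its underside.
- cast_lower_yellow: Yellow plaster cast with teeth, 62 x 74 x 41 mm, loose bystander. Origin: centre of its underside.
- tube_mouth (a point): Middle of the mouth, 6 mm above the channel's floor (tube x = 0, y = 0, z = 6 mm). Flared guides, 16 mm high, stand beside the porch from tube x = -18 mm to 0, 38 mm apart at the mouth and 53 mm in front.
- tube_home (a point): Where the loop centre of a clip pushed fully home lies: on the channel's floor, tube x = 77 mm; its leg ends then stick out of the mouth by 9 mm. A like clip is stored (fixed) below it, loop downhill, leg ends at about tube x = 91 mm, and is the stop. The clip does not slide down by itself: push on its leg ends.

How it is judged:
On the way, in this order (a step that is already met when the one before it is completed fails the run):
1. the clip is pulled clear of the pin (horizontal distance between pin and clip above 0.1 m), for 0.1 s.
2. the clip lies flat and still on the bench, let go (height (world z) of clip below 0.012 m and height (world z) of clip_tail below 0.015 m and linear speed of clip below 0.03 m/s and contact force between the fingers and clip below 0.1 N), for 0.2 s.
At the end, for the whole second after the job is handed in: The clip lies in the tilted rail, loop down the rail like the stored one, pushed home to within about 7 mm of touching the stored clip, flat on the floor between the walls, at rest and released (x of clip in the frame of tube between 0.07 and 0.087 m and y of clip in the frame of tube between -0.006 and 0.006 m and z of clip in the frame of tube between -0.003 and 0.006 m and x of clip_tail in the frame of tube between -0.01 and 0.02 m and linear speed of clip below 0.02 m/s and contact force between the fingers and clip below 0.1 N).
It fails at once if a bystander (dish, denture model or yellow cast) was moved by more than 30 mm (distance of any of dappen_dish, denture_setup, cast_lower_yellow from where it was at the start of the episode above 0.03 m).
It also fails if it takes over 69 s, if anything falls off the work surface, if the arm or the gripper's body presses on something with over 40 N, if the wrist force passes 120 N, or if a joint passes its speed limit or range.

## Robot

A 6-joint arm with a two-finger parallel gripper is mounted at the origin on a cart in front of the work surface, level with it; the furniture and walls round the work are solid. World frame = base frame: x ahead of the robot, y to its left, z up, the work surface at z = 0. Lengths are in m, angles in rad, forces in N, time in s.
With the tool pointing down it reaches from about 0.35 to 0.775 m from the base axis. Payload 7.3 kg.
Tool frame: the origin (TCP) lies at the very end of the fingers, on their centre line; the grasp point (between the pads) lies 19 mm behind it (robot.tcp_to_grasp is the z of the grasp point in the tool frame, in m); z points along the fingers, y is the line along which they close (so a half turn about z gives the same grasp; the last joint's range is limited). The gripper opens to 92 mm and grips with 3 to 60 N. Pads are 19 mm wide; open, the fingers measure 130 mm over their backs; the gripper's body (75 mm by 190 mm) begins 47 mm behind the grasp point.
Start: joints at [1.094, 0.342, 1.524, -0, 1.275, -0.146], TCP at [0.171, 0.497, 0.227] pointing down, gripper open.
Joint ranges: [-2.53, 2.53], [-0.77, 2.02], [0.04, 2.7], [-1, 4.14], [0.28, 2.66], [-3.11, 3.11]. Speed limits (rad/s): [2.57, 2.57, 3.14, 3.14, 3.14, 3.14].

## Interface

Orientations are given as [roll, pitch, yaw] about the fixed x, y, z axes, in that order (R = Rz(yaw) Ry(pitch) Rx(roll)).
In Python, from cell import monitor, read_camera, get_calibration, job, robot gives the robot as it stands. The module is installed in compiled form; this text tells all that it offers.
- The arm moves only by the tool send_rows, never from a script. Its argument "targets" is a list of rows, each an object with "translation": the shift along the tool's x, y, z in cm, a list of three; "spin": the turn about the tool's z in degrees; "jaw": the opening, from 0 (shut) to 1 (fully open). A call has exactly 5 rows; each row is the pose to reach, as a shift and turn from the pose commanded when the call began, along the tool's axes at that moment; what a row does not reach only later rows make up. A row lasts 1/10 s, in which the tool goes at most 50 mm and 8.59 degrees, less where a joint would pass 70% of its speed; a pose out of reach is approached as far as the arm can. A call with a gripper value outside its range is refused whole. The fingers move at their own pace and stop on an object; "force" is the grip in N (left out, the last holds). Time passes only in rows, so rows that repeat a pose let the fingers close, or fill a call up. It gives the time, the measured TCP pose, the force, the opening and the grip force at its end, in the units of the state.
- monitor.observe(): the state, without advancing time (a new reading comes with each control period).
- read_camera(name): name is "scene" or "top" or "wrist"; returns (picture, depth): 400x640x3 uint8, red, green, blue; 400x640 float32, m along the optical axis (not along the pixel's ray), 0 where there is no reading.
- get_calibration(name): a dict with "intrinsics" (3x3 intrinsics, pixels), "D" ([k1, k2, p1, p2, k3] as OpenCV has them; the pictures are not rectified), "origin" and "orientation" of the camera in the world; the wrist camera has in their place "hand_eye" (4x4, takes a point from camera to tool coordinates, whose origin is the TCP and whose axes are the flange's). Camera axes: x right, y up, looking along -z (the intrinsics and any distortion apply to the point x, -y, -z); pixel columns grow to the right and rows downward; lengths in m; the calibration is good to about 2 mm. A picture is of the moment at which its call begins: read the wrist's pose just before it. get_calibration takes no time and is no camera call.
- job.hand_in(): hands the job in; it is judged then, once.
The state is a dict: "time": time; "qpos": joint angles; "qvel": joint speeds; "joint_efforts": joint torques, N m; "tool_pos": TCP position; "tool_rot": TCP orientation; "contact_force": force on the tool from outside, world axes, zero at the start; "torque": the same for the moment, N m; "opening": finger opening in m; "grip_force": force on a finger pad.
Only numpy, scipy, OpenCV 4.12 (cv2) and the standard library are available. Lean on these libraries where they do the work, as an engineer would, in place of code of your own. Each camera call takes 0.05 s, during which the arm holds its last target. There are 200 camera calls.

## Working session

There is one attempt and no reset: what is moved stays moved. The work goes in short steps, Python scripts to look and compute and a tool call to move; the robot and the scene stay as the last step left them, time stands still between calls to the robot, and variables do not carry over. Pictures are saved under pics/ and viewed, at most 10 in all, crops included, and the job is handed in when it is done.

Besides the shell and the picture viewer there is one more tool, called after "Call:" as a command line: name --argument value ..., lists and objects as JSON in quotes. send_rows: Moves the arm, as the interface text tells. Its arguments: {"type":"object","properties":{"targets":{"type":"array"},"force":{"type":"number"}},"required":["targets"]}

```bash
mkdir -p pics; cat > h.py <<'E'
import numpy as np, cv2
from scipy.spatial.transform import Rotation as R
from cell import monitor, read_camera, get_calibration, job, robot
def snap(name):
    s=monitor.observe(); im,d=read_camera(name); np.savez(f'pics/{name}.npz',im=im,d=d,p=s['tool_pos'],r=s['tool_rot']); return s,im,d
def campose(name,p=None,r=None):
    c=get_calibration(name); K=np.array(c['intrinsics']);D=np.array(c['D'])
    if name=='wrist':
        T=np.eye(4);T[:3,:3]=R.from_euler('xyz',r).as_matrix();T[:3,3]=p
        T=T@np.array(c['hand_eye']); return K,D,T
    T=np.eye(4);o=np.array(c['orientation'])
    T[:3,:3]=o if o.shape==(3,3) else (R.from_euler('xyz',o).as_matrix() if o.size==3 else None); T[:3,3]=c['origin']; return K,D,T
def pix(name,uv,z,f=None):
    "intersect pixel rays with height z"
    f=f or f'pics/{name}.npz';n=np.load(f);K,D,T=campose(name,n['p'],n['r'])
    q=cv2.undistortPoints(np.array(uv,float).reshape(-1,1,2),K,D).reshape(-1,2)
    r=np.c_[q[:,0],-q[:,1],-np.ones(len(q))]@T[:3,:3].T
    t=(np.asarray(z)-T[2,3])/r[:,2]; return T[:3,3]+r*t[:,None]
def dep(name,uv,f=None):
    f=f or f'pics/{name}.npz';n=np.load(f);K,D,T=campose(name,n['p'],n['r'])
    q=cv2.undistortPoints(np.array(uv,float).reshape(-1,1,2),K,D).reshape(-1,2)
    d=np.array([n['d'][int(v),int(u)] for u,v in uv])
    return (np.c_[q[:,0],-q[:,1],-np.ones(len(q))]*d[:,None])@T[:3,:3].T+T[:3,3]
def proj(name,P,f=None):
    f=f or f'pics/{name}.npz';n=np.load(f);K,D,T=campose(name,n['p'],n['r'])
    c=(np.asarray(P,float)-T[:3,3])@T[:3,:3]; c=c*[1,-1,-1]
    return cv2.projectPoints(c,np.zeros(3),np.zeros(3),K,D)[0].reshape(-1,2)
E
python3 - <<'E'
from h import *
print(monitor.observe()); print(robot.tcp_to_grasp)
for n in('top','scene','wrist'):
    c=get_calibration(n);print(c); s,im,d=snap(n); cv2.imwrite(f'pics/{n}.png',im[:,:,::-1])
E
```

```text
{'time': 0.0, 'qpos': array([ 1.09401033e+00,  3.42708981e-01,  1.52505208e+00,  1.97832005e-05,
        1.27539573e+00, -1.46046569e-01]), 'qvel': array([ 0.00010376, -0.00080528, -0.00046894,  0.00016951,  0.00025426,
       -0.00024207]), 'joint_efforts': array([ 5.87968734e-04, -4.31235480e+01, -2.44225377e+01,  7.18339370e-02,
        5.57885470e-02, -1.25299903e-04]), 'tool_pos': array([0.17029025, 0.49616838, 0.22603986]), 'tool_rot': array([-3.14004793e+00, -2.46340311e-04,  2.81084727e+00]), 'contact_force': array([ 0.6642773 ,  0.01497732, -0.42971147]), 'torque': array([-0.00304414, -0.02638942, -0.01380232]), 'grip_force': 0.0, 'opening': 0.09188560046486914}
-0.0188
{'intrinsics': array([[511.77716559,   0.        , 325.79055903],
       [  0.        , 511.77716559, 203.60705679],
       [  0.        ,   0.        ,   1.        ]]), 'D': array([-0.04593583,  0.        ,  0.        ,  0.        ,  0.        ]), 'origin': array([0.42393977, 0.14439447, 1.47830994]), 'orientation': array([ 0.16423499, -0.00209657, -1.54573779])}
{'intrinsics': array([[362.34228475,   0.    
[... 222 characters left out ...]
0.23231017, -0.54564695,  0.57659322]), 'orientation': array([ 1.01927285,  0.01127335, -0.57986083])}
{'intrinsics': array([[321.42338339,   0.        , 325.62758332],
       [  0.        , 321.42338339, 193.61246778],
       [  0.        ,   0.        ,   1.        ]]), 'D': array([-0.0027757,  0.       ,  0.       ,  0.       ,  0.       ]), 'hand_eye': array([[-5.66462103e-04,  9.59146127e-01,  2.82910560e-01,
         7.64630167e-02],
       [ 9.99999634e-01,  7.24769410e-04, -4.54906586e-04,
         9.77332316e-04],
       [-6.41366810e-04,  2.82910199e-01, -9.59146187e-01,
        -1.58936512e-01],
       [ 0.00000000e+00,  0.00000000e+00,  0.00000000e+00,
         1.00000000e+00]])}
```

View pics/top.png

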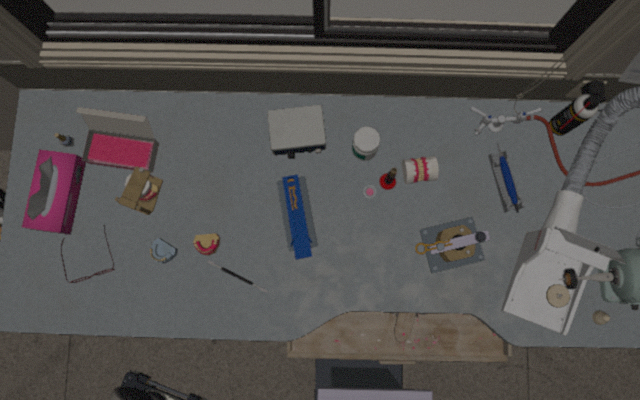

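View pics/scene.png

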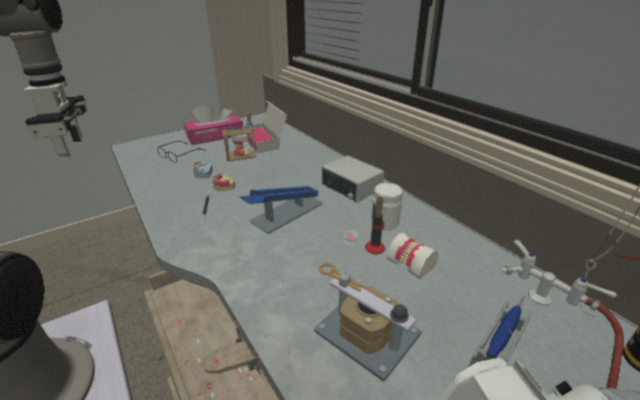

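The top view shows the clamp at about (455,245) with the clip loop at (422,248), and the rail from (290,178) to (302,255). The scene view shows the rail tilted, with its porch towards (240,198). I'll enlarge both.

```bash
python3 - <<'E'
from h import *
a=np.load('pics/top.npz')['im'];b=np.load('pics/scene.npz')['im']
c=lambda im,u,v,w,h,s:cv2.resize(im[v:v+h,u:u+w],None,fx=s,fy=s,interpolation=cv2.INTER_CUBIC)
A=np.hstack([c(a,265,165,66,100,6),c(a,405,205,66,100,6)])
cv2.imwrite('pics/c1.png',A[:,:,::-1])
cv2.imwrite('pics/c2.png',c(b,230,170,200,150,4)[:,:,::-1])
uv=[(422,248),(302,253),(298,225),(293,200),(289,180),(440,246),(486,237),(206,243),(368,191),(425,224),(490,250)]
print(np.c_[uv,dep('top',uv).round(4)])
E
```

```text
[[ 4.220e+02  2.480e+02  5.455e-01 -1.333e-01  4.000e-03]
 [ 3.020e+02  2.530e+02  5.160e-01  2.077e-01  1.027e-01]
 [ 2.980e+02  2.250e+02  5.950e-01  2.226e-01  7.260e-02]
 [ 2.930e+02  2.000e+02  6.682e-01  2.403e-01  5.240e-02]
 [ 2.890e+02  1.800e+02  7.307e-01  2.555e-01  2.870e-02]
 [ 4.400e+02  2.460e+02  5.431e-01 -1.613e-01  1.124e-01]
 [ 4.860e+02  2.370e+02  5.703e-01 -2.863e-01  1.117e-01]
 [ 2.060e+02  2.430e+02  5.426e-01  4.863e-01  2.240e-02]
 [ 3.680e+02  1.910e+02  7.065e-01  2.560e-02  1.620e-02]
 [ 4.250e+02  2.240e+02  6.162e-01 -1.434e-01 -1.200e-03]
 [ 4.900e+02  2.500e+02  5.448e-01 -3.329e-01 -1.900e-03]]
```

View pics/c1.png

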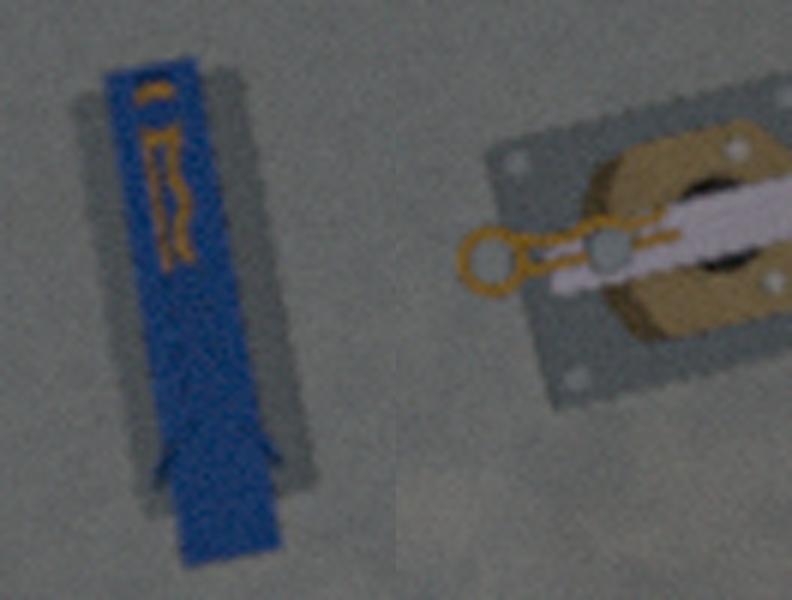

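View pics/c2.png

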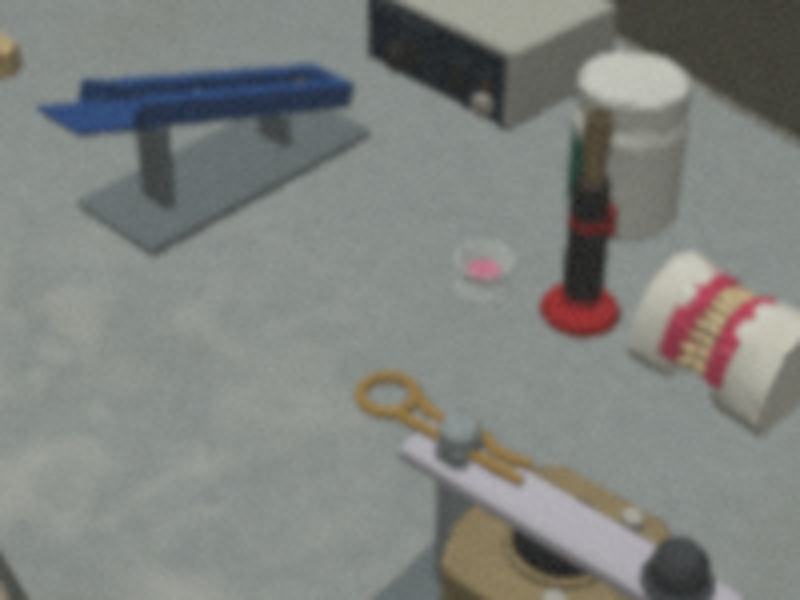

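The left crop shows the rail: porch end corners at (183,567) and (283,547), the far low end near (105,72)–(197,58), and the stored clip's leg ends at about (165,270). The right crop shows the clip loop centre at (492,262), the pin at (608,250) and the leg ends at (665,212) and (680,236). The second crop confirms that the porch is the high end.

```bash
python3 - <<'E'
from h import *
L=lambda x,y:(265+(x+.5)/6-.5,165+(y+.5)/6-.5); Q=lambda x,y:(405+(x-395.5)/6-.5,205+(y+.5)/6-.5)
clip=pix('top',[Q(492,262),Q(665,212),Q(680,236)],[.097]*3); print('loop,ends',clip.round(4))
pin=pix('top',[Q(608,250)],[.114]);print('pin',pin.round(4))
sb=pix('top',[Q(515,162),Q(577,378),Q(784,97)],[.014]*3);print('base screws',sb.round(4))
# rail heights: porch end z=.088+.055*sin19=.106
pr=pix('top',[L(183,567),L(283,547)],[.106,.106]);lo=pix('top',[L(105,72),L(197,58)],[.039,.039]);print(pr.round(4),lo.round(4))
a=pr.mean(0);b=lo.mean(0);print('axis deg',np.degrees(np.arctan2(*(b-a)[:2][::-1])),np.linalg.norm((b-a)[:2]))
s=monitor.observe();M=R.from_euler('xyz',s['tool_rot']).as_matrix();print(M.round(3))
# goal above clip (cam aimed): move
d=np.array([.555,-.13,.227])-s['tool_pos'];print('tool shift cm',(M.T@d*100).round(2))
E
```

```text
loop,ends [[ 0.5371 -0.112   0.097 ]
 [ 0.5616 -0.1906  0.097 ]
 [ 0.5508 -0.1973  0.097 ]]
pin [[ 0.5423 -0.1607  0.114 ]]
base screws [[ 0.5922 -0.1387  0.014 ]
 [ 0.4897 -0.1677  0.014 ]
 [ 0.6269 -0.2693  0.014 ]]
[[0.4991 0.2255 0.106 ]
 [0.5091 0.1812 0.106 ]] [[0.7381 0.275  0.039 ]
 [0.746  0.2312 0.039 ]]
axis deg 11.810263598701997 0.24307711931650447
[[-0.946  0.325 -0.001]
 [ 0.325  0.946 -0.001]
 [ 0.    -0.001 -1.   ]]
tool shift cm [-5.672e+01 -4.674e+01 -4.000e-02]
```

Call:
send_rows --targets '[{"translation": [-3.8, -3.1, 0], "spin": 0, "jaw": 1}, {"translation": [-7.6, -6.2, 0], "spin": 0, "jaw": 1}, {"translation": [-11.4, -9.4, 0], "spin": 0, "jaw": 1}, {"translation": [-15.2, -12.5, 0], "spin": 0, "jaw": 1}, {"translation": [-19, -15.6, 0], "spin": 0, "jaw": 1}]'

```text
time: 0.65
tool_pos: [0.3, 0.2856, 0.2267]
tool_rot: [3.141, 0.0, 2.811]
contact_force: [1.1, 0.2, 0.5]
opening: 0.0923
grip_force: 0.0
```

Call:
send_rows --targets '[{"translation": [-3.8, -3.1, 0], "spin": 0, "jaw": 1}, {"translation": [-7.6, -6.2, 0], "spin": 0, "jaw": 1}, {"translation": [-11.4, -9.4, 0], "spin": 0, "jaw": 1}, {"translation": [-15.2, -12.5, 0], "spin": 0, "jaw": 1}, {"translation": [-19, -15.6, 0], "spin": 0, "jaw": 1}]'

```text
time: 1.15
tool_pos: [0.4292, 0.0761, 0.2268]
tool_rot: [3.141, 0.0, 2.811]
contact_force: [1.4, 0.4, 0.3]
opening: 0.0919
grip_force: 0.0
```

Call:
send_rows --targets '[{"translation": [-3.7, -3.1, 0], "spin": 8, "jaw": 1}, {"translation": [-7.4, -6.2, 0], "spin": 16, "jaw": 1}, {"translation": [-11.1, -9.3, 0], "spin": 24, "jaw": 1}, {"translation": [-14.8, -12.4, 0], "spin": 32, "jaw": 1}, {"translation": [-18.7, -15.5, 0], "spin": 40, "jaw": 1}]'

```text
time: 1.65
tool_pos: [0.5555, -0.1311, 0.2265]
tool_rot: [-3.141, -0.001, 2.107]
contact_force: [0.4, 0.2, 0.0]
opening: 0.0919
grip_force: 0.0
```

Call:
send_rows --targets '[{"translation": [0, 0, 0], "spin": 8, "jaw": 1}, {"translation": [0, 0, 0], "spin": 15.7, "jaw": 1}, {"translation": [0, 0, 0], "spin": 15.7, "jaw": 1}, {"translation": [0, 0, 0], "spin": 15.7, "jaw": 1}, {"translation": [0, 0, 0], "spin": 15.7, "jaw": 1}]'

```text
time: 2.15
tool_pos: [0.555, -0.129, 0.2268]
tool_rot: [3.141, 0.0, 1.842]
contact_force: [-0.5, 0.5, 0.2]
opening: 0.0918
grip_force: 0.0
```

```bash
python3 - <<'E'
from h import *
s,im,d=snap('wrist');print(s['time'],s['tool_pos'],s['tool_rot'],s['qpos'])
cv2.imwrite('pics/w1.png',cv2.resize(im,(800,500),interpolation=cv2.INTER_CUBIC)[:,:,::-1])
E
```

```text
2.15 [ 0.55500746 -0.12895993  0.22679428] [3.14149710e+00 4.53495327e-06 1.84179326e+00] [-3.62824604e-01  4.24439304e-01  1.39731290e+00  5.46491379e-05
  1.31976077e+00 -6.33835110e-01]
```

View pics/w1.png

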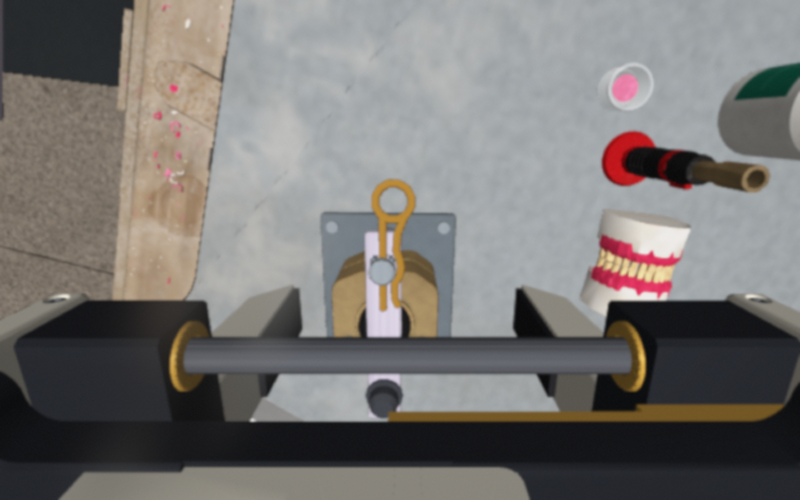

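The wrist view shows the clip loop centre at about (393.5,201), its wire edges at columns 372 and 415, the pin at (382,270) and the leg ends at (385,309) and (398,305). The clip runs nearly straight up in the image.

```bash
cat >> h.py <<'E'
def tri(obs):
    A=np.zeros((3,3));b=np.zeros(3);o=[]
    for n,uv,f in obs:
        p0=pix(n,[uv],[0.],f)[0];p1=pix(n,[uv],[.2],f)[0];d=(p1-p0)/np.linalg.norm(p1-p0)
        P=np.eye(3)-np.outer(d,d);A+=P;b+=P@p0;o.append((p0,P))
    x=np.linalg.solve(A,b);return x,[np.linalg.norm(P@(x-p)) for p,P in o]
E
cp pics/wrist.npz pics/w1.npz
python3 - <<'E'
from h import *
w=lambda x,y:((x+.5)/1.25-.5,(y+.5)/1.25-.5)
Q=lambda x,y:(405+(x-395.5)/6-.5,205+(y+.5)/6-.5)
for a,b in [((492,262),(393.5,201)),((608,250),(382,270)),((680,236),(385,309)),((665,212),(398,305))]:
    print(tri([('top',Q(*a),None),('wrist',w(*b),'pics/w1.npz')]))
z=.097
P=pix('wrist',[w(393.5,201),w(385,309),w(398,305),w(382,250),w(382,290)],[z]*5,'pics/w1.npz');print(P.round(4))
print('screws',pix('wrist',[w(332,228),w(443,228)],[.013]*2,'pics/w1.npz').round(4))
print('dep',dep('wrist',[w(393,182),w(380,215)],'pics/w1.npz'))
E
```

```text
(array([ 0.54060735, -0.1186011 ,  0.05313624]), [np.float64(0.0014952988260167614), np.float64(0.0014952988260167816)])
(array([ 0.54522015, -0.16760937,  0.08371614]), [np.float64(0.0003407788690636963), np.float64(0.000340778869063849)])
(array([ 0.55458644, -0.20175021,  0.07984545]), [np.float64(0.002169231697468948), np.float64(0.002169231697468763)])
(array([ 0.56437152, -0.19384149,  0.08364668]), [np.float64(0.001481974956554419), np.float64(0.0014819749565540834)])
[[ 0.5398 -0.1088  0.097 ]
 [ 0.5555 -0.1938  0.097 ]
 [ 0.5645 -0.1877  0.097 ]
 [ 0.5411 -0.1472  0.097 ]
 [ 0.5492 -0.1788  0.097 ]]
screws [[ 0.4913 -0.1656  0.013 ]
 [ 0.5937 -0.1372  0.013 ]]
dep [[ 0.5358582  -0.09542715  0.09824606]
 [ 0.53291182 -0.12093301  0.09959321]]
```

Call:
send_rows --targets '[{"translation": [0.8, -0.4, 2.5], "spin": 0, "jaw": 1}, {"translation": [1.6, -0.8, 5], "spin": 0, "jaw": 1}, {"translation": [2.2, -1.1, 7], "spin": 0, "jaw": 1}, {"translation": [2.2, -1.1, 7], "spin": 0, "jaw": 1}, {"translation": [2.2, -1.1, 7], "spin": 0, "jaw": 1}]'

```text
time: 2.7
tool_pos: [0.5391, -0.111, 0.1574]
tool_rot: [3.141, 0.0, 1.84]
contact_force: [0.4, -0.9, -0.2]
opening: 0.0917
grip_force: 0.0
```

```bash
python3 - <<'E'
from h import *
s,im,d=snap('wrist');print(s['time'],s['tool_pos'],s['tool_rot'])
cv2.imwrite('pics/w2.png',cv2.resize(im[60:400,130:510],(760,680),interpolation=cv2.INTER_CUBIC)[:600,:,::-1])
E
cp pics/wrist.npz pics/w2.npz
```

```text
2.7 [ 0.53908771 -0.11097538  0.15739704] [3.14099905e+00 4.44198489e-04 1.83996274e+00]
```

View pics/w2.png

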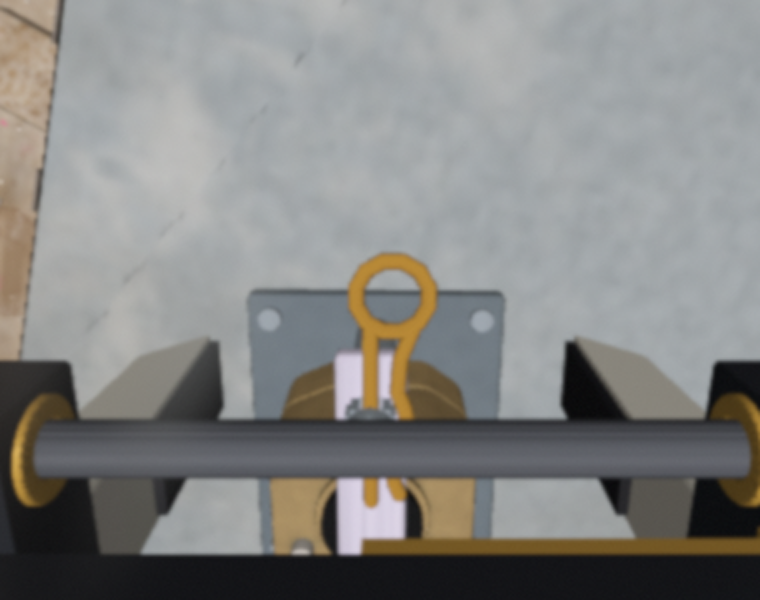

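The loop centre is at crop (393,297), with its wire edges at columns 349 and 437, midway between the pads at columns 220 and 563.

```bash
python3 - <<'E'
from h import *
w=lambda x,y:((x+.5)/1.25-.5,(y+.5)/1.25-.5)
v=lambda x,y:(130+(x+.5)/2-.5,60+(y+.5)/2-.5)
print(tri([('wrist',w(393.5,201),'pics/w1.npz'),('wrist',v(393,297),'pics/w2.npz')]))
print(pix('wrist',[v(393,297)],[.097],'pics/w2.npz'))
print(dep('wrist',[v(393,260),v(356,297),v(430,297)],'pics/w2.npz'))
n=np.load('pics/w2.npz');d=n['d'];T=R.from_euler('xyz',n['r']).as_matrix()
# finger geometry: points in tool frame near fingers
uv=[(u,vv) for vv in range(225,320,4) for u in range(130,260,2)]
P=(dep('wrist',uv,'pics/w2.npz')-n['p'])@T
m=(P[:,2]>-.05)&(P[:,2]<.01);print(np.c_[np.array(uv)[m],(P[m]*1000).round(0)][::6].astype(int))
E
```

```text
(array([ 0.53963302, -0.10870145,  0.09806277]), [np.float64(0.00013129763512020298), np.float64(0.00013129763512016504)])
[[ 0.53961991 -0.1091188   0.097     ]]
[[ 0.53571199 -0.09499145  0.09986019]
 [ 0.52666938 -0.11178209  0.09949834]
 [ 0.55202498 -0.10465138  0.09997139]]
[[228 229  12 -51  -3]
 [218 233  12 -54  -7]
 [230 233  12 -48  -9]
 [204 237  12 -59 -13]
 [216 237  12 -53 -14]
 [228 237  12 -48 -13]
 [196 241  12 -62 -17]
 [208 241  12 -56 -17]
 [220 241  12 -50 -18]
 [232 241  10 -46 -14]
 [196 245  12 -60 -22]
 [208 245  12 -55 -21]
 [220 245  12 -49 -22]
 [232 245   8 -46 -14]
 [190 249  12 -61 -27]
 [202 249  12 -56 -26]
 [214 249  13 -50 -27]
 [226 249  10 -46 -23]
 [238 249   2 -46  -5]
 [192 253  12 -59 -30]
 [204 253  12 -53 -31]
 [216 253  12 -48 -30]
 [228 253   7 -46 -21]
 [240 253  -1 -45  -4]
 [188 257  12 -59 -34]
 [200 257  12 -54 -34]
 [212 257  12 -48 -34]
 [224 257   8 -46 -26]
 [236 257  -1 -46  -9]
 [180 261  12 -61 -37]
 [192 261  12 -56 -37]
 [204 261  13 -50 -39]
 [216 261  10 -47 -35]
 [228 261   4 -46 -23]
 [240 261  -6 -45  -4]
 [180 265  11 -60 -40]
 [192 265  12 -55 -40]
 [204 265  12 -50 -40]
 [216 265  10 -46 -38]
 [228 265   2 -46 -23]
 [240 265  -8 -46  -4]
 [212 301  -1 -46 -46]
 [204 305  -1 -48 -49]
 [216 305  -6 -46 -42]
 [212 309  -4 -46 -47]
 [212 313  -6 -46 -47]]
```

Call:
send_rows --targets '[{"translation": [0.2, 0.1, 3], "spin": 0, "jaw": 1}, {"translation": [0.2, 0.1, 5.5], "spin": 0, "jaw": 0.8}, {"translation": [0.2, 0.1, 6.5], "spin": 0, "jaw": 0.5}, {"translation": [0.2, 0.1, 6.5], "spin": 0, "jaw": 0.3}, {"translation": [0.2, 0.1, 6.5], "spin": 0, "jaw": 0.2}]' --force 20

```text
time: 3.25
tool_pos: [0.5401, -0.1092, 0.0931]
tool_rot: [3.14, 0.001, 1.839]
contact_force: [1.0, 0.3, -0.0]
opening: 0.0645
grip_force: 0.0
```

Call:
send_rows --targets '[{"translation": [0, 0, 0], "spin": 0, "jaw": 0.1}, {"translation": [0, 0, 0], "spin": 0, "jaw": 0.1}, {"translation": [0, 0, 0], "spin": 0, "jaw": 0.1}, {"translation": [0, 0, 0], "spin": 0, "jaw": 0.1}, {"translation": [0, 0, 0], "spin": 0, "jaw": 0.1}]'

```text
time: 3.75
tool_pos: [0.5392, -0.1088, 0.0919]
tool_rot: [3.141, 0.0, 1.839]
contact_force: [0.4, -0.1, 0.6]
opening: 0.0307
grip_force: 20.0
```

Call:
send_rows --targets '[{"translation": [0.8, 0, 0], "spin": 0, "jaw": 0.1}, {"translation": [1.6, 0, 0], "spin": 0, "jaw": 0.1}, {"translation": [2.4, 0, 0], "spin": 0, "jaw": 0.1}, {"translation": [3.2, 0, 0], "spin": 0, "jaw": 0.1}, {"translation": [4, 0, 0], "spin": 0, "jaw": 0.1}]'

```text
time: 4.25
tool_pos: [0.5274, -0.0689, 0.0914]
tool_rot: [-3.14, -0.001, 1.839]
contact_force: [0.5, 0.2, -0.8]
opening: 0.0309
grip_force: 20.0
```

Call:
send_rows --targets '[{"translation": [2, 0, 0], "spin": 0, "jaw": 0.1}, {"translation": [4, 0, 0], "spin": 0, "jaw": 0.1}, {"translation": [6.5, 0, 0], "spin": 0, "jaw": 0.1}, {"translation": [9, 0, 0], "spin": 0, "jaw": 0.1}, {"translation": [11, 0, 0], "spin": 0, "jaw": 0.1}]'

```text
time: 4.75
tool_pos: [0.4972, 0.0376, 0.0912]
tool_rot: [-3.138, -0.001, 1.839]
contact_force: [0.6, -0.2, -0.5]
opening: 0.0307
grip_force: 20.0
```

Call:
send_rows --targets '[{"translation": [0, 0, 0], "spin": 0, "jaw": 0.1}, {"translation": [0, 0, 2], "spin": 0, "jaw": 0.1}, {"translation": [0, 0, 4], "spin": 0, "jaw": 0.1}, {"translation": [0, 0, 6], "spin": 0, "jaw": 0.1}, {"translation": [0, 0, 7], "spin": 0, "jaw": 0.1}]'

```text
time: 5.25
tool_pos: [0.4979, 0.0355, 0.0201]
tool_rot: [-3.138, -0.001, 1.838]
contact_force: [-0.6, -0.0, -0.8]
opening: 0.0307
grip_force: 20.0
```

```bash
python3 - <<'E'
from h import *
s,im,d=snap('wrist');print(s['time'],s['tool_pos'],s['tool_rot'],s['opening'])
n,sc,d2=snap('scene')
K=proj('scene',[s['tool_pos']])[0].astype(int);print(K)
a=cv2.resize(im,(640,400));u0,v0=max(0,K[0]-75),max(0,K[1]-100);b=cv2.resize(sc[v0:v0+150,u0:u0+150],(400,400),interpolation=cv2.INTER_CUBIC)
cv2.imwrite('pics/w3.png',np.hstack([a[:,120:520],b])[:,:,::-1])
E
```

```text
5.25 [0.4979201  0.03552228 0.02006563] [-3.13801827e+00 -1.17774192e-03  1.83826857e+00] 0.030669799278252273
[275 263]
```

View pics/w3.png

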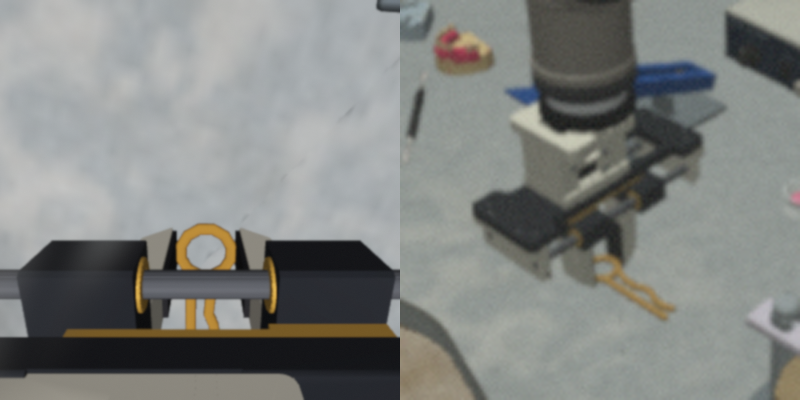

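The clip is off the pin and held by the loop at wrist image (206,250), with its legs trailing straight back. Next I lay it down and release it.

Call:
send_rows --targets '[{"translation": [0, 0, 0.8], "spin": 0, "jaw": 0.1}, {"translation": [0, 0, 1.4], "spin": 0, "jaw": 0.1}, {"translation": [0, 0, 1.7], "spin": 0, "jaw": 0.1}, {"translation": [0, 0, 1.75], "spin": 0, "jaw": 0.1}, {"translation": [0, 0, 1.75], "spin": 0, "jaw": 0.1}]'

```text
time: 5.85
tool_pos: [0.4995, 0.0359, 0.0043]
tool_rot: [3.141, 0.0, 1.839]
contact_force: [0.1, 0.2, -0.8]
opening: 0.0309
grip_force: 20.0
```

Call:
send_rows --targets '[{"translation": [0, 0, 0], "spin": 0, "jaw": 0.36}, {"translation": [0, 0, 0], "spin": 0, "jaw": 0.45}, {"translation": [0, 0, 0], "spin": 0, "jaw": 0.8}, {"translation": [0, 0, 0], "spin": 0, "jaw": 1}, {"translation": [0, 0, 0], "spin": 0, "jaw": 1}]'

```text
time: 6.35
tool_pos: [0.4995, 0.0359, 0.0043]
tool_rot: [3.141, 0.0, 1.839]
contact_force: [-1.0, -0.3, -0.2]
opening: 0.0605
grip_force: 0.0
```

Call:
send_rows --targets '[{"translation": [0, 0, -3], "spin": 0, "jaw": 1}, {"translation": [-3, 0, -7], "spin": 0, "jaw": 1}, {"translation": [-5, 0, -10], "spin": 0, "jaw": 1}, {"translation": [-5, 0, -10], "spin": 0, "jaw": 1}, {"translation": [-5, 0, -10], "spin": 0, "jaw": 1}]'

```text
time: 6.85
tool_pos: [0.5127, -0.0126, 0.1045]
tool_rot: [3.141, 0.0, 1.838]
contact_force: [-0.2, -0.1, -0.5]
opening: 0.0915
grip_force: 0.0
```

```bash
python3 - <<'E'
from h import *
s,im,d=snap('wrist');print(s['time'],s['tool_pos'],s['tool_rot'],s['opening'])
cv2.imwrite('pics/w4.png',cv2.resize(im[60:340,130:510],(760,560),interpolation=cv2.INTER_CUBIC)[:,:,::-1])
E
cp pics/wrist.npz pics/w4.npz
```

```text
6.85 [ 0.51268164 -0.01259258  0.10451458] [3.14053588e+00 2.11662564e-04 1.83756264e+00] 0.09146889020209945
```

View pics/w4.png

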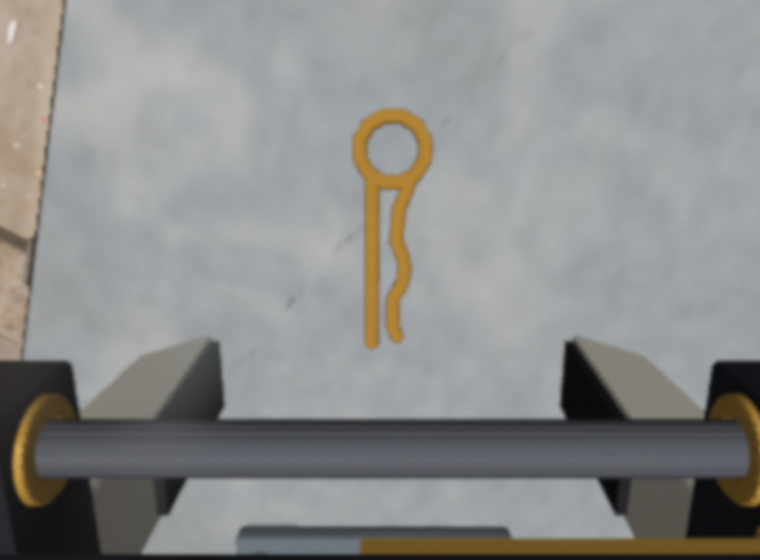

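The clip lies flat on the bench: loop centre at crop (393,148), straight leg end (372,347), bent leg end (397,341).

```bash
python3 - <<'E'
from h import *
v=lambda x,y:(130+(x+.5)/2-.5,60+(y+.5)/2-.5)
f='pics/w4.npz';n=np.load(f)
P=pix('wrist',[v(393,148),v(372,347),v(372,200),v(397,341)],[.003]*4,f);print(P.round(4))
print(dep('wrist',[v(393,116),v(371,300),v(372,260),v(400,250)],f).round(4))
l=P[1]-P[0];yaw=np.degrees(np.arctan2(-l[1],-l[0]))-90-np.degrees(np.arctan2(8,83));print('clip yaw(x axis)',yaw,np.linalg.norm(l))
c,s_=np.cos(np.radians(yaw)),np.sin(np.radians(yaw));Rc=np.array([[c,-s_],[s_,c]])
tail=P[0,:2]+Rc@[-.0035,-.070];print('tail',tail)
M=R.from_euler('xyz',n['r']).as_matrix();print('tool shift cm',M.T@(np.r_[tail,.003]-n['p'])*100)
E
```

```text
[[ 0.5005  0.0365  0.003 ]
 [ 0.5144 -0.0491  0.003 ]
 [ 0.4978  0.0139  0.003 ]
 [ 0.5242 -0.0435  0.003 ]]
[[ 0.4972  0.0487  0.0062]
 [ 0.5081 -0.0267  0.0072]
 [ 0.5041 -0.0098  0.0063]
 [ 0.5142 -0.0027  0.0062]]
clip yaw(x axis) 3.682438408953817 0.08665199058396608
tail [ 0.50152332 -0.03360429]
tool shift cm [-1.730552   -1.64098797 10.15009621]
```

Call:
send_rows --targets '[{"translation": [-1.9, -0.3, 4], "spin": 0, "jaw": 0.7}, {"translation": [-1.95, -0.3, 8], "spin": 0, "jaw": 0.5}, {"translation": [-1.95, -0.3, 10.1], "spin": 0, "jaw": 0.4}, {"translation": [-1.95, -0.3, 10.2], "spin": 0, "jaw": 0.3}, {"translation": [-1.95, -0.3, 10.2], "spin": 0, "jaw": 0.2}]' --force 5

```text
time: 7.4
tool_pos: [0.5134, -0.0309, 0.0006]
tool_rot: [-3.138, -0.002, 1.839]
contact_force: [0.4, -0.6, -0.4]
opening: 0.0563
grip_force: 0.0
```

Call:
send_rows --targets '[{"translation": [0, 0, 0], "spin": 0, "jaw": 0.1}, {"translation": [0, 0, 0], "spin": 0, "jaw": 0.05}, {"translation": [0, 0, 0], "spin": 0, "jaw": 0.05}, {"translation": [0, 0, 0], "spin": 0, "jaw": 0.05}, {"translation": [0, 0, 0], "spin": 0, "jaw": 0.05}]' --force 3

```text
time: 7.9
tool_pos: [0.5149, -0.0319, 0.0022]
tool_rot: [3.141, -0.0, 1.839]
contact_force: [1.2, -0.0, 0.2]
opening: 0.0164
grip_force: 2.5
```

Call:
send_rows --targets '[{"translation": [0, 0, 0], "spin": 0, "jaw": 0.05}, {"translation": [0, 0, -0.5], "spin": 0, "jaw": 0.05}, {"translation": [0, 0, -1.2], "spin": 0, "jaw": 0.05}, {"translation": [0, 0, -1.9], "spin": 0, "jaw": 0.05}, {"translation": [0, 0, -2.6], "spin": 0, "jaw": 0.05}]'

```text
time: 8.4
tool_pos: [0.515, -0.032, 0.0291]
tool_rot: [3.141, 0.0, 1.839]
contact_force: [-0.0, 1.0, -1.1]
opening: 0.0153
grip_force: 2.9
```

```bash
cat > tilt.py <<'E'
from h import *
s,im,d=snap('wrist');print(s['time'],s['tool_pos'],s['tool_rot'],s['opening'],s['grip_force'])
hsv=cv2.cvtColor(im,cv2.COLOR_RGB2HSV);m=(hsv[:,:,0]>10)&(hsv[:,:,0]<26)&(hsv[:,:,1]>120)&(hsv[:,:,2]>70)
T=R.from_euler('xyz',s['tool_rot']).as_matrix()
v,u=np.nonzero(m&(d>.1));uv=list(zip(u,v));P=(dep('wrist',uv)-s['tool_pos'])@T*1000
k=(P[:,0]>5)&(P[:,0]<110)&(abs(P[:,1])<30)&(P[:,2]>-20)&(P[:,2]<80)
P=P[k];print(len(P))
for a in range(10,100,10):
    q=P[(P[:,0]>=a)&(P[:,0]<a+10)]
    if len(q):print(a,len(q),np.median(q,0).round(1),'ymin/max',q[:,1].min().round(1),q[:,1].max().round(1))
c=np.polyfit(P[:,0],P[:,2],1);print('pitch deg (nose down)',np.degrees(np.arctan(c[0])),'top-of-wire z at tool x=0',c[1],'nose x max',np.percentile(P[:,0],99.5))
E
python3 tilt.py
```

```text
8.4 [ 0.51504311 -0.03196116  0.02908367] [3.14106029e+00 1.77098085e-04 1.83867057e+00] 0.015349722472056083 2.8547657327726483
3352
10 402 [14.7  4.1  0.6] ymin/max -7.2 11.4
20 402 [24.9  0.7  4.1] ymin/max -6.9 11.3
30 387 [35.1 -2.   7.6] ymin/max -6.9 8.2
40 392 [45.1 -2.  11. ] ymin/max -6.9 11.4
50 608 [54.6  3.4 14.3] ymin/max -10.7 17.4
60 384 [64.8  3.1 17.7] ymin/max -11.8 18.6
70 551 [75.7  3.9 21.6] ymin/max -11.1 18.0
80 15 [80.4  3.4 23.9] ymin/max -0.4 7.2
pitch deg (nose down) 19.065900543434143 top-of-wire z at tool x=0 -4.559056968688819 nose x max 79.82241172198712
```

The clip pivoted to a 19° nose-down angle. I'll lock the grip, lift, and go to view the rail.

Call:
send_rows --targets '[{"translation": [0, 0, 0], "spin": 0, "jaw": 0.05}, {"translation": [0, 0, 0], "spin": 0, "jaw": 0.05}, {"translation": [0, 0, 0], "spin": 0, "jaw": 0.05}, {"translation": [0, 0, -1], "spin": 0, "jaw": 0.05}, {"translation": [0, 0, -3], "spin": 0, "jaw": 0.05}]' --force 25

```text
time: 8.95
tool_pos: [0.5136, -0.0317, 0.0575]
tool_rot: [-3.138, -0.002, 1.839]
contact_force: [0.5, -0.4, -1.1]
opening: 0.0123
grip_force: 24.2
```

Call:
send_rows --targets '[{"translation": [0, 0, -4], "spin": 8, "jaw": 0.05}, {"translation": [0, 0, -8], "spin": 16, "jaw": 0.05}, {"translation": [0, 0, -12], "spin": 24, "jaw": 0.05}, {"translation": [0, 0, -16], "spin": 32, "jaw": 0.05}, {"translation": [0, 0, -19], "spin": 40, "jaw": 0.05}]'

```text
time: 9.45
tool_pos: [0.5149, -0.0319, 0.2514]
tool_rot: [3.139, -0.001, 1.135]
contact_force: [0.1, 0.8, -1.0]
opening: 0.0125
grip_force: 24.3
```

Call:
send_rows --targets '[{"translation": [0, 0, 0], "spin": 8, "jaw": 0.05}, {"translation": [0, 0, 0], "spin": 16, "jaw": 0.05}, {"translation": [0, 0, 0], "spin": 24, "jaw": 0.05}, {"translation": [0, 0, 0], "spin": 32, "jaw": 0.05}, {"translation": [0, 0, 0], "spin": 40, "jaw": 0.05}]'

```text
time: 9.95
tool_pos: [0.5144, -0.0318, 0.2485]
tool_rot: [-3.141, 0.001, 0.437]
contact_force: [0.1, 0.2, -1.2]
opening: 0.0123
grip_force: 24.3
```

Call:
send_rows --targets '[{"translation": [0, 0, 0], "spin": 7, "jaw": 0.05}, {"translation": [0, 0, 0], "spin": 13.5, "jaw": 0.05}, {"translation": [0, 0, 0], "spin": 13.5, "jaw": 0.05}, {"translation": [0, 0, 0], "spin": 13.5, "jaw": 0.05}, {"translation": [0, 0, 0], "spin": 13.5, "jaw": 0.05}]'

```text
time: 10.45
tool_pos: [0.5148, -0.0319, 0.2483]
tool_rot: [-3.141, 0.0, 0.209]
contact_force: [-0.3, -0.3, -1.0]
opening: 0.0123
grip_force: 24.2
```

```bash
python3 - <<'E'
from h import *
s=monitor.observe();print(s['time'],s['tool_pos'],s['tool_rot'],s['qpos'],s['opening'])
M=R.from_euler('xyz',s['tool_rot']).as_matrix();print(M.T@(np.array([.496,.202,s['tool_pos'][2]])-s['tool_pos'])*100)
E
python3 tilt.py
```

```text
10.45 [ 0.51475615 -0.03189455  0.24829844] [-3.14138699e+00  1.08815908e-04  2.09061035e-01] [-2.10653774e-01  3.08602095e-01  1.51174029e+00  1.48051158e-04
  1.32143345e+00  1.15104498e+00] 0.012263314594364829
[ 3.01950594e+00 -2.32694452e+01  4.45714157e-03]
10.45 [ 0.51475615 -0.03189455  0.24829844] [-3.14138699e+00  1.08815908e-04  2.09061035e-01] 0.012263314594364829 24.247518070042133
3191
10 395 [14.8 -2.4  1.4] ymin/max -7.3 9.9
20 398 [25.  -2.4  5.3] ymin/max -7.3 9.9
30 370 [34.9 -2.4  8.8] ymin/max -7.3 7.9
40 373 [45.2  3.5 12.7] ymin/max -6.8 11.7
50 593 [54.3  3.  15.9] ymin/max -11.8 17.7
60 376 [65.2 12.8 20. ] ymin/max -11.8 18.3
70 490 [74.6  3.6 23.9] ymin/max -10.7 17.2
pitch deg (nose down) 20.469399673028885 top-of-wire z at tool x=0 -4.20370509412385 nose x max 78.30076573936618
```

Call:
send_rows --targets '[{"translation": [0.5, -3.9, 0], "spin": 0, "jaw": 0.05}, {"translation": [1.1, -8.4, 0], "spin": 0, "jaw": 0.05}, {"translation": [1.8, -14, 0], "spin": 0, "jaw": 0.05}, {"translation": [2.5, -19.4, 0], "spin": 0, "jaw": 0.05}, {"translation": [3, -23.3, 0], "spin": 0, "jaw": 0.05}]'

```text
time: 11.0
tool_pos: [0.496, 0.2039, 0.2484]
tool_rot: [-3.142, -0.0, 0.208]
contact_force: [0.6, -0.2, -1.0]
opening: 0.012
grip_force: 25.3
```

Call:
send_rows --targets '[{"translation": [0, 0, 0], "spin": 0, "jaw": 0.05}, {"translation": [0, 0, 0], "spin": 0, "jaw": 0.05}, {"translation": [0, 0, 0], "spin": 0, "jaw": 0.05}, {"translation": [0, 0, 0], "spin": 0, "jaw": 0.05}, {"translation": [0, 0, 0], "spin": 0, "jaw": 0.05}]'

```text
time: 11.5
tool_pos: [0.4968, 0.2008, 0.2483]
tool_rot: [3.142, -0.0, 0.205]
contact_force: [-0.3, 0.5, -1.9]
opening: 0.0121
grip_force: 25.3
```

```bash
python3 - <<'E'
from h import *
s,im,d=snap('wrist');print(s['time'],s['tool_pos'],s['tool_rot'],s['opening'])
cv2.imwrite('pics/w5.png',cv2.resize(im[0:300,130:510],(760,600),interpolation=cv2.INTER_CUBIC)[:,:,::-1])
E
cp pics/wrist.npz pics/w5.npz
```

```text
11.5 [0.49675987 0.20076774 0.24832079] [ 3.14155518e+00 -8.42262131e-05  2.04801669e-01] 0.012140531360326194
```

View pics/w5.png

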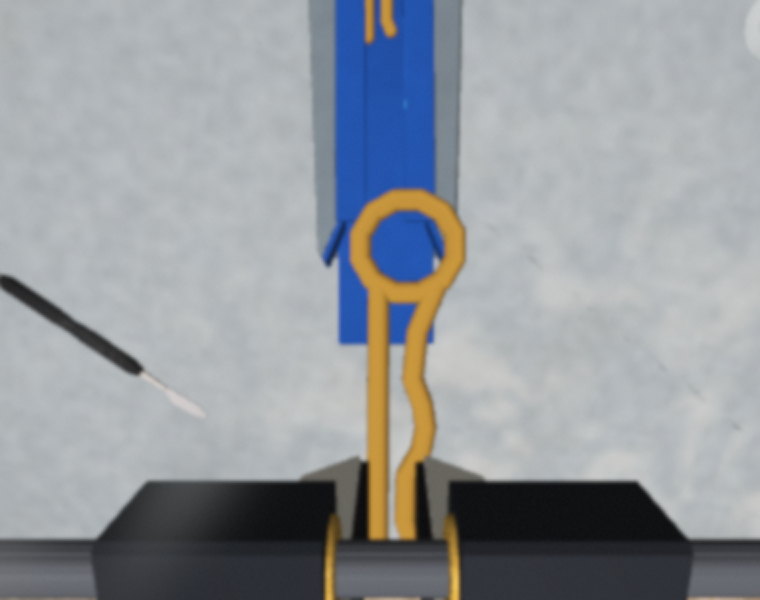

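The rail fills the middle of the view: porch edge at row 343 (columns 339–433), mouth lips at row 221, stored clip's leg ends at about (370,40). I'll fit its frame from the blue depth points.

```bash
cat > rail.py <<'E'
from h import *
import sys
f=sys.argv[1];n=np.load(f);im,d=n['im'],n['d']
h=cv2.cvtColor(im,cv2.COLOR_RGB2HSV);m=(h[:,:,0]>100)&(h[:,:,0]<125)&(h[:,:,1]>150)&(h[:,:,2]>90)&(d>.1)
v,u=np.nonzero(m);P=dep('wrist',list(zip(u,v)),f)
v0=lambda y:(y+.5)/2-.5
# porch floor: rows between mouth and porch end ; lips: above
fl=(v>v0(250))&(v<v0(335));lp=v<v0(205)
def plane(Q):
    for _ in range(4):
        c,*_r=np.linalg.lstsq(np.c_[Q[:,:2],np.ones(len(Q))],Q[:,2],rcond=None);r=Q[:,2]-np.c_[Q[:,:2],np.ones(len(Q))]@c
        Q=Q[abs(r)<2.5*r.std()+1e-5]
    return c,r.std(),Q
for k,q in(('porch',fl),('lips',lp)):
    c,sd,Q=plane(P[q]);g=np.hypot(*c[:2]);print(k,q.sum(),'slope',np.degrees(np.arctan(g)),'dir',np.degrees(np.arctan2(-c[1],-c[0])),'sd',sd,'z at (.555,.214)',c@[.555,.214,1])
# edges of rail per row
cen=[]
for r in range(5,105,3):
    q=(v==r)
    if q.sum()>20:cen.append((P[q][u[q].argmin()]+P[q][u[q].argmax()])/2)
cen=np.array(cen);p=np.polyfit(cen[:,0],cen[:,1],1);print('axis yaw',np.degrees(np.arctan(p[0])),'y at .555',np.polyval(p,.555),'sd',(cen[:,1]-np.polyval(p,cen[:,0])).std())
w=lambda x,y:(130+(x+.5)/2-.5,(y+.5)/2-.5)
print('porch end',pix('wrist',[w(339,343),w(433,343)],[.106]*2,f));print('mouth lip edge',pix('wrist',[w(350,221),w(430,221)],[.102]*2,f))
E
python3 rail.py pics/w5.npz
```

```text
porch 957 slope 18.543239416420345 dir 12.202284793113252 sd 0.0007149404763912581 z at (.555,.214) 0.09006467360871745
lips 4433 slope 18.1257874848045 dir 8.243755430248175 sd 0.007585804587978001 z at (.555,.214) 0.09923936732599775
axis yaw 12.184775262356053 y at .555 0.2169374692987346 sd 0.0001430710244061838
porch end [[0.50179481 0.22865538 0.106     ]
 [0.51091742 0.1846083  0.106     ]]
mouth lip edge [[0.5582743  0.23418569 0.102     ]
 [0.5657371  0.1981542  0.102     ]]
```

Call:
send_rows --targets '[{"translation": [-1.4, -0.3, 1.5], "spin": -0.2, "jaw": 0.05}, {"translation": [-2.76, -0.66, 4.5], "spin": -0.5, "jaw": 0.05}, {"translation": [-2.76, -0.66, 8], "spin": -0.5, "jaw": 0.05}, {"translation": [-2.76, -0.66, 10.5], "spin": -0.5, "jaw": 0.05}, {"translation": [-2.76, -0.66, 10.8], "spin": -0.5, "jaw": 0.05}]'

```text
time: 12.05
tool_pos: [0.4663, 0.2018, 0.1376]
tool_rot: [3.141, 0.006, 0.215]
contact_force: [-0.2, -0.8, 0.2]
opening: 0.0121
grip_force: 25.3
```

Call:
send_rows --targets '[{"translation": [0, 0, 0], "spin": 0, "jaw": 0.05}, {"translation": [0, 0, 0], "spin": 0, "jaw": 0.05}, {"translation": [0, 0, 0], "spin": 0, "jaw": 0.05}, {"translation": [0, 0, 0], "spin": 0, "jaw": 0.05}, {"translation": [0, 0, 0], "spin": 0, "jaw": 0.05}]'

```text
time: 12.55
tool_pos: [0.4684, 0.2029, 0.1409]
tool_rot: [-3.141, -0.001, 0.215]
contact_force: [0.3, 0.3, -1.0]
opening: 0.012
grip_force: 25.3
```

```bash
cat > rel.py <<'E'
from h import *
# clip points in rail frame (horizontal s, lateral left, height above floor) from wrist depth
s,im,d=snap('wrist');print(s['time'],s['tool_pos'],s['tool_rot'],s['contact_force'],s['opening'])
a=np.radians(12.18);m=np.array([.5571,.2174,.0885]);t=np.radians(19)
X=np.array([np.cos(a)*np.cos(t),np.sin(a)*np.cos(t),-np.sin(t)]);Y=np.array([-np.sin(a),np.cos(a),0]);Z=np.cross(X,Y)
F=np.c_[X,Y,Z];print('TCP rail mm',((s['tool_pos']-m)@F*1000).round(1))
h=cv2.cvtColor(im,cv2.COLOR_RGB2HSV)
k=(h[:,:,0]>10)&(h[:,:,0]<26)&(h[:,:,1]>120)&(h[:,:,2]>70)&(d>.1);b=(h[:,:,0]>100)&(h[:,:,0]<125)&(h[:,:,1]>150)&(d>.1)
for nm,q in(('clip',k),('blue',b)):
    v,u=np.nonzero(q);P=(dep('wrist',list(zip(u,v)))-m)@F*1000
    P=P[(abs(P[:,1])<30)&(abs(P[:,2])<40)&(P[:,0]>-110)&(P[:,0]<150)]
    for x in range(-110,150,10):
        w=P[(P[:,0]>=x)&(P[:,0]<x+10)]
        if len(w)>15:print(nm,x,len(w),'y',w[:,1].min().round(1),w[:,1].max().round(1),'z med',np.median(w[:,2]).round(1))
    if nm=='clip':
        w=P[P[:,0]<70];print('clip nose x max',np.percentile(w[:,0],99.5),'x min',w[:,0].min())
E
python3 rel.py; cp pics/wrist.npz pics/w6.npz
```

```text
12.55 [0.46838744 0.20293115 0.14087517] [-3.14145504e+00 -1.28523881e-03  2.15456077e-01] [ 0.29497708  0.3201959  -0.95227617] 0.012048906036191919
TCP rail mm [-101.9    4.6   20.3]
clip -110 368 y -0.5 11.8 z med 24.3
clip -100 373 y -4.2 11.9 z med 24.1
clip -90 352 y -5.3 12.0 z med 23.8
clip -80 358 y -5.2 11.9 z med 23.5
clip -70 338 y -3.2 11.5 z med 23.2
clip -60 347 y -7.0 11.5 z med 22.9
clip -50 563 y -13.0 15.5 z med 22.8
clip -40 332 y -13.6 16.6 z med 22.5
clip -30 511 y -13.5 16.0 z med 22.2
clip -20 27 y -3.1 7.3 z med 22.2
clip nose x max -19.7365319232382 x min -109.9691096833223
blue -60 363 y -22.2 22.0 z med 0.2
blue -50 582 y -22.2 22.1 z med 0.3
blue -40 661 y -22.2 22.2 z med 0.3
blue -30 714 y -21.7 22.3 z med 0.3
blue -20 892 y -28.3 28.6 z med 0.9
blue -10 1478 y -25.3 25.7 z med 0.7
blue 0 1645 y -22.6 22.4 z med 13.8
blue 10 1295 y -22.1 22.4 z med 14.9
blue 20 1265 y -22.2 22.5 z med 15.0
blue 30 1218 y -22.2 22.5 z med 14.9
blue 40 449 y -10.6 18.5 z med 0.5
```

Call:
send_rows --targets '[{"translation": [0, 0.13, 0.5], "spin": 0, "jaw": 0.05}, {"translation": [0, 0.13, 1.0], "spin": 0, "jaw": 0.05}, {"translation": [0, 0.13, 1.45], "spin": 0, "jaw": 0.05}, {"translation": [0, 0.13, 1.45], "spin": 0, "jaw": 0.05}, {"translation": [0.3, 0.13, 1.55], "spin": 0, "jaw": 0.05}]'

```text
time: 13.1
tool_pos: [0.4711, 0.2022, 0.1246]
tool_rot: [-3.142, 0.001, 0.216]
contact_force: [-0.2, 0.2, 0.2]
opening: 0.0124
grip_force: 25.3
```

Call:
send_rows --targets '[{"translation": [0.5, 0, 0.17], "spin": 0, "jaw": 0.05}, {"translation": [1.0, 0, 0.34], "spin": 0, "jaw": 0.05}, {"translation": [1.5, 0, 0.52], "spin": 0, "jaw": 0.05}, {"translation": [2.0, 0, 0.69], "spin": 0, "jaw": 0.05}, {"translation": [2.5, 0, 0.86], "spin": 0, "jaw": 0.05}]'

```text
time: 13.6
tool_pos: [0.4962, 0.2077, 0.1159]
tool_rot: [-3.142, -0.0, 0.216]
contact_force: [1.4, -0.5, -0.8]
opening: 0.0125
grip_force: 25.3
```

```bash
python3 rel.py
```

```text
13.6 [0.4961889  0.20766483 0.11593568] [-3.14153130e+00 -4.17294576e-05  2.15551485e-01] [ 1.38347299 -0.46280634 -0.83961169] 0.012535578285685365
TCP rail mm [-67.2   3.3   5.9]
clip -80 287 y -1.7 10.6 z med 10.0
clip -70 378 y -1.9 10.6 z med 9.9
clip -60 369 y -6.5 10.7 z med 9.5
clip -50 344 y -6.5 10.7 z med 9.3
clip -40 350 y -4.9 10.2 z med 9.0
clip -30 332 y -6.1 10.3 z med 8.7
clip -20 529 y -10.9 11.4 z med 8.5
clip -10 374 y -14.9 15.4 z med 8.2
clip 0 84 y -14.9 15.3 z med 7.3
clip 10 293 y -8.8 8.8 z med 7.5
clip nose x max 15.136125511240106 x min -78.0520639385569
blue -60 429 y -21.8 22.2 z med 0.3
blue -50 953 y -21.8 22.3 z med 0.3
blue -40 904 y -21.8 22.4 z med 0.3
blue -30 941 y -21.9 22.4 z med 0.3
blue -20 1060 y -28.3 28.4 z med 0.6
blue -10 1108 y -25.1 25.9 z med 0.9
blue 0 1575 y -22.5 22.7 z med 14.7
blue 10 1100 y -22.5 22.3 z med 15.4
blue 20 1562 y -22.6 22.4 z med 14.9
blue 30 1539 y -22.6 22.5 z med 14.9
blue 40 1541 y -22.7 22.5 z med 14.9
blue 50 1531 y -22.8 22.6 z med 15.1
blue 60 969 y -22.7 22.1 z med 1.2
blue 70 237 y -10.0 9.1 z med 0.6
```

Call:
send_rows --targets '[{"translation": [0.6, 0, 0.21], "spin": 0, "jaw": 0.05}, {"translation": [1.2, 0, 0.42], "spin": 0, "jaw": 0.05}, {"translation": [1.8, 0, 0.63], "spin": 0, "jaw": 0.05}, {"translation": [2.3, 0, 0.82], "spin": 0, "jaw": 0.05}, {"translation": [2.3, 0, 0.82], "spin": 0, "jaw": 0.05}]'

```text
time: 14.15
tool_pos: [0.5187, 0.2125, 0.1075]
tool_rot: [-3.142, 0.0, 0.215]
contact_force: [-0.1, -0.4, -0.7]
opening: 0.0122
grip_force: 25.3
```

Call:
send_rows --targets '[{"translation": [0, 0, 0], "spin": 0, "jaw": 0.2}, {"translation": [0, 0, 0], "spin": 0, "jaw": 0.3}, {"translation": [0, 0, 0], "spin": 0, "jaw": 0.4}, {"translation": [0, 0, 0], "spin": 0, "jaw": 0.5}, {"translation": [0, 0, 0], "spin": 0, "jaw": 0.5}]'

```text
time: 14.65
tool_pos: [0.5182, 0.2125, 0.1081]
tool_rot: [-3.142, -0.0, 0.216]
contact_force: [0.1, 0.6, -1.0]
opening: 0.044
grip_force: 0.0
```

Call:
send_rows --targets '[{"translation": [0, 0, -1], "spin": 0, "jaw": 0.5}, {"translation": [-1, 0, -3.5], "spin": 0, "jaw": 0.7}, {"translation": [-2, 0, -7], "spin": 0, "jaw": 1}, {"translation": [-2, 0, -9], "spin": 0, "jaw": 1}, {"translation": [-2, 0, -9], "spin": 0, "jaw": 1}]'

```text
time: 15.15
tool_pos: [0.5002, 0.2087, 0.2019]
tool_rot: [-3.141, -0.008, 0.216]
contact_force: [-0.2, -0.1, -0.6]
opening: 0.0731
grip_force: 0.0
```

```bash
python3 rel.py|grep -v blue; python3 -c "
from h import *
s=monitor.observe();print(s['qpos'])
im=np.load('pics/wrist.npz')['im'];cv2.imwrite('pics/w7.png',cv2.resize(im[60:340,130:510],(760,560),interpolation=cv2.INTER_CUBIC)[:,:,::-1])"
```

```text
15.15 [0.50024626 0.20871436 0.20193791] [-3.14120209 -0.00752261  0.2156251 ] [-0.22887158 -0.13331181 -0.55803572] 0.07312287084652927
TCP rail mm [-91.2   3.5  88.6]
clip -60 123 y -3.0 11.6 z med 5.7
clip -50 144 y -1.3 11.6 z med 5.9
clip -40 140 y -5.4 11.6 z med 6.0
clip -30 137 y -6.2 10.9 z med 6.0
clip -20 141 y -5.4 10.9 z med 6.0
clip -10 134 y -3.8 11.0 z med 6.1
clip 0 129 y -7.8 10.1 z med 6.0
clip 10 132 y -8.6 8.6 z med 6.3
clip 30 139 y -8.6 8.6 z med 6.2
clip 90 86 y -5.3 8.0 z med 6.1
clip 100 34 y -3.6 8.0 z med 6.3
clip nose x max 39.273594332799576 x min -59.82382621069931
[2.53700321e-01 3.91831345e-01 1.52617545e+00 8.32011357e-05
 1.21958261e+00 1.60889967e+00]
```

View pics/w7.png

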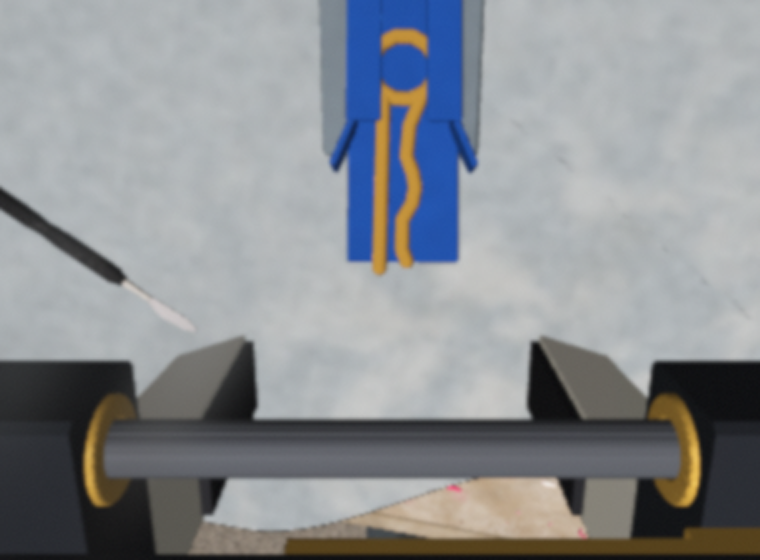

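The clip lies flat on the floor inside the mouth, leg ends at about (378,270), and is released. Next I turn the tool 90° and push with the inner face of the uphill finger.

Call:
send_rows --targets '[{"translation": [0.8, 0, 0], "spin": -8, "jaw": 1}, {"translation": [1.6, 0, 0], "spin": -16, "jaw": 1}, {"translation": [2.4, 0, 0], "spin": -24, "jaw": 1}, {"translation": [2.86, 0, 0], "spin": -32, "jaw": 1}, {"translation": [2.86, 0, 0], "spin": -40, "jaw": 1}]'

```text
time: 15.7
tool_pos: [0.5265, 0.2142, 0.1963]
tool_rot: [-3.14, 0.002, 0.919]
contact_force: [-0.3, -0.3, 0.1]
opening: 0.0915
grip_force: 0.0
```

Call:
send_rows --targets '[{"translation": [0, 0, 0], "spin": -8, "jaw": 1}, {"translation": [0, 0, 0], "spin": -16, "jaw": 1}, {"translation": [0, 0, 0], "spin": -24, "jaw": 1}, {"translation": [0, 0, 0], "spin": -32, "jaw": 1}, {"translation": [0, 0, 0], "spin": -40, "jaw": 1}]'

```text
time: 16.2
tool_pos: [0.526, 0.2141, 0.1964]
tool_rot: [-3.139, 0.0, 1.617]
contact_force: [0.8, 0.9, -0.7]
opening: 0.092
grip_force: 0.0
```

Call:
send_rows --targets '[{"translation": [0, 0, 1], "spin": -5, "jaw": 1}, {"translation": [0, 0, 2], "spin": -10, "jaw": 1}, {"translation": [0, 0, 3], "spin": -10, "jaw": 1}, {"translation": [0, 0, 3], "spin": -10, "jaw": 1}, {"translation": [0, 0, 3], "spin": -10, "jaw": 1}]'

```text
time: 16.7
tool_pos: [0.5264, 0.2143, 0.1674]
tool_rot: [-3.14, -0.0, 1.785]
contact_force: [0.5, 0.9, 0.6]
opening: 0.0919
grip_force: 0.0
```

```bash
python3 - <<'E'
from h import *
s=monitor.observe();print(s['time'],s['tool_pos'],s['tool_rot'],s['opening'],s['qpos'][5])
M=R.from_euler('xyz',s['tool_rot']).as_matrix()
a=np.radians(12.18);e=np.array([np.cos(a),np.sin(a)]);n=np.array([-e[1],e[0]]);m=np.array([.5571,.2174])
for f in(-.075,-.0585,-.0085):
    h=m+(f+s['opening']/2)*e+.004*n;print(f,(M.T@(np.r_[h,.0885-.3443*f+.0025]-s['tool_pos'])*100).round(2))
E
```

```text
16.7 [0.52639025 0.21425863 0.16738872] [-3.14046996e+00 -6.07195572e-05  1.78452936e+00] 0.09190464848777845 0.037882927539029915
-0.075 [0.06 0.17 5.06]
-0.0585 [0.06 1.82 5.62]
-0.0085 [0.05 6.82 7.34]
```

Call:
send_rows --targets '[{"translation": [0.05, 0.15, 2], "spin": 0, "jaw": 1}, {"translation": [0.05, 0.15, 4], "spin": 0, "jaw": 1}, {"translation": [0.05, 0.15, 5], "spin": 0, "jaw": 1}, {"translation": [0.05, 0.15, 5.05], "spin": 0, "jaw": 1}, {"translation": [0.05, 0.15, 5.05], "spin": 0, "jaw": 1}]'

```text
time: 17.2
tool_pos: [0.5283, 0.2152, 0.1181]
tool_rot: [3.141, -0.0, 1.786]
contact_force: [0.4, -0.6, 0.0]
opening: 0.0918
grip_force: 0.0
```

Call:
send_rows --targets '[{"translation": [0, 0.6, 0.21], "spin": 0, "jaw": 1}, {"translation": [0, 1.2, 0.41], "spin": 0, "jaw": 1}, {"translation": [0, 1.8, 0.62], "spin": 0, "jaw": 1}, {"translation": [0, 2.4, 0.83], "spin": 0, "jaw": 1}, {"translation": [0, 3.0, 1.03], "spin": 0, "jaw": 1}]'

```text
time: 17.7
tool_pos: [0.5579, 0.2217, 0.107]
tool_rot: [3.141, -0.0, 1.786]
contact_force: [-0.3, -0.5, 0.3]
opening: 0.0921
grip_force: 0.2
```

Call:
send_rows --targets '[{"translation": [0, 0.6, 0.21], "spin": 0, "jaw": 1}, {"translation": [0, 1.2, 0.41], "spin": 0, "jaw": 1}, {"translation": [0, 1.8, 0.62], "spin": 0, "jaw": 1}, {"translation": [0, 2.2, 0.76], "spin": 0, "jaw": 1}, {"translation": [0, 2.2, 0.76], "spin": 0, "jaw": 1}]'

```text
time: 18.2
tool_pos: [0.5791, 0.2263, 0.0991]
tool_rot: [-3.141, -0.0, 1.786]
contact_force: [0.1, -0.2, 0.4]
opening: 0.0919
grip_force: 0.0
```

```bash
python3 rel.py; python3 - <<'E'
from h import *
im=np.load('pics/wrist.npz')['im'];n,sc,d2=snap('scene')
b=cv2.resize(sc[140:260,220:340],(400,400),interpolation=cv2.INTER_CUBIC)
cv2.imwrite('pics/w8.png',np.hstack([im[:,120:520],b])[:,:,::-1])
E
```

```text
18.2 [0.5791074  0.22626634 0.09912223] [-3.14144277e+00 -5.59287582e-05  1.78617812e+00] [ 0.098807   -0.16640674  0.36991893] 0.09191115478224829
TCP rail mm [18.7  4.  17.7]
clip -30 60 y -1.9 12.6 z med 5.6
clip -20 337 y -2.5 12.7 z med 5.7
clip -10 327 y -2.4 12.4 z med 5.8
clip 0 175 y -6.6 11.7 z med 5.9
clip 10 148 y -7.2 -0.3 z med 5.9
clip 20 140 y -5.5 1.0 z med 5.8
clip 30 126 y -7.0 -0.2 z med 6.1
clip 40 238 y -12.2 4.5 z med 6.0
clip 50 85 y -13.5 4.1 z med 5.9
clip 60 79 y -13.9 -7.6 z med 5.2
clip 70 181 y -12.6 4.8 z med 6.1
clip 90 41 y -2.5 2.0 z med 5.6
clip 100 94 y -3.0 1.9 z med 6.0
clip 110 91 y -6.5 2.0 z med 6.5
clip 120 87 y -7.0 -2.2 z med 6.3
clip 130 91 y -6.3 0.5 z med 6.0
clip 140 76 y -4.5 0.3 z med 6.3
clip nose x max 69.24544415667653 x min -23.10548093320023
blue -60 298 y 5.0 23.4 z med 0.1
blue -50 446 y 9.1 23.4 z med 0.2
blue -40 261 y 13.1 23.6 z med 0.2
blue -30 291 y -10.8 21.9 z med 0.3
blue -20 715 y -27.6 29.4 z med 0.6
blue -10 652 y -25.2 26.9 z med 0.7
blue 0 923 y -16.1 23.6 z med 13.9
blue 10 897 y -17.3 23.5 z med 14.3
blue 20 901 y -16.6 23.6 z med 14.4
blue 30 894 y -16.8 23.6 z med 14.7
blue 40 805 y -16.9 23.6 z med 15.0
blue 50 794 y -17.0 23.4 z med 15.0
blue 60 1006 y -18.9 23.3 z med 15.0
blue 70 624 y -21.0 23.4 z med 15.2
blue 80 597 y -16.6 23.3 z med 14.3
blue 90 435 y -0.9 23.3 z med 15.3
blue 100 396 y 0.7 23.1 z med 15.4
blue 110 461 y -14.6 23.1 z med 15.3
blue 120 672 y -22.1 23.1 z med 15.3
blue 130 564 y -22.4 23.1 z med 15.1
blue 140 480 y -16.9 23.1 z med 14.8
```

Call:
send_rows --targets '[{"translation": [0, 0.4, 0.14], "spin": 0, "jaw": 1}, {"translation": [0, 0.8, 0.28], "spin": 0, "jaw": 1}, {"translation": [0, 1.1, 0.38], "spin": 0, "jaw": 1}, {"translation": [0, 1.35, 0.46], "spin": 0, "jaw": 1}, {"translation": [0, 1.45, 0.5], "spin": 0, "jaw": 1}]'

```text
time: 18.8
tool_pos: [0.5932, 0.2294, 0.0944]
tool_rot: [3.142, -0.0, 1.786]
contact_force: [-0.4, 0.4, 0.8]
opening: 0.0917
grip_force: 0.1
```

```bash
python3 rel.py | grep -v blue; python3 -c "
from h import *
s=monitor.observe();print(s['contact_force'])"
```

```text
18.8 [0.5931706  0.22941095 0.09438859] [ 3.14150781e+00 -9.04567292e-05  1.78625447e+00] [-0.4431912   0.39512314  0.76929417] 0.09172198705635173
TCP rail mm [33.8  4.1 17.9]
clip -10 265 y -2.3 13.2 z med 5.8
clip 0 166 y -1.8 12.3 z med 5.8
clip 10 163 y -5.4 2.8 z med 6.0
clip 20 142 y -7.8 -1.6 z med 6.0
clip 30 149 y -6.7 0.7 z med 6.0
clip 40 134 y -5.4 0.0 z med 6.0
clip 50 141 y -9.5 3.8 z med 6.0
clip 60 219 y -13.4 4.4 z med 6.3
clip 70 44 y -13.7 15.0 z med 5.4
clip 80 231 y -13.3 4.1 z med 6.0
clip 90 57 y -5.1 2.1 z med 5.2
clip 100 29 y -0.2 2.1 z med 5.3
clip 110 60 y -3.9 1.7 z med 6.3
clip 120 76 y -7.0 -1.9 z med 6.2
clip 130 104 y -6.1 0.7 z med 6.1
clip 140 82 y -4.3 0.3 z med 6.4
clip nose x max 68.72373207408961 x min -9.453209119321432
[-0.08056649  0.6072086   0.19748798]
```

Call:
send_rows --targets '[{"translation": [0, 0.1, 0.03], "spin": 0, "jaw": 1}, {"translation": [0, 0.1, 0.03], "spin": 0, "jaw": 1}, {"translation": [0, 0.1, 0.03], "spin": 0, "jaw": 1}, {"translation": [0, -0.5, -0.2], "spin": 0, "jaw": 1}, {"translation": [0, -1.0, -0.4], "spin": 0, "jaw": 1}]'

```text
time: 19.35
tool_pos: [0.5825, 0.2271, 0.0987]
tool_rot: [-3.141, -0.0, 1.786]
contact_force: [-0.7, -0.1, -0.1]
opening: 0.0919
grip_force: 0.0
```

Call:
send_rows --targets '[{"translation": [0, -0.5, -3], "spin": 0, "jaw": 1}, {"translation": [0, -1, -6], "spin": 0, "jaw": 1}, {"translation": [0, -2, -9], "spin": 0, "jaw": 1}, {"translation": [0, -2, -9], "spin": 0, "jaw": 1}, {"translation": [0, -2, -9], "spin": 0, "jaw": 1}]'

```text
time: 19.85
tool_pos: [0.5634, 0.2229, 0.1894]
tool_rot: [3.14, -0.0, 1.786]
contact_force: [0.5, 0.2, 0.3]
opening: 0.0917
grip_force: 0.0
```

```bash
sed -i 's/for x in range(-110,150,10)/for x in range(-110,150,4)/;s/x+10)/x+4)/;s/len(w)>15/len(w)>3/' rel.py; python3 rel.py | grep -v blue
```

```text
19.85 [0.56340154 0.22291691 0.18938347] [ 3.13986521e+00 -9.43900774e-05  1.78636568e+00] [0.51972456 0.24335845 0.29068143] 0.09174725089762631
TCP rail mm [-25.9   4.1  97.8]
clip -10 15 y 8.3 12.2 z med 5.4
clip -6 55 y -2.2 12.8 z med 6.0
clip -2 50 y -1.4 12.4 z med 6.1
clip 2 29 y -1.6 3.1 z med 6.0
clip 6 24 y -2.0 2.7 z med 6.1
clip 10 23 y -2.2 2.5 z med 6.2
clip 14 27 y -4.1 2.1 z med 6.3
clip 18 26 y -5.9 -0.8 z med 6.3
clip 22 21 y -6.7 -2.3 z med 6.0
clip 26 24 y -7.7 -2.9 z med 6.1
clip 30 26 y -6.9 -1.7 z med 6.2
clip 34 24 y -5.3 -0.1 z med 6.1
clip 38 21 y -4.0 -0.3 z med 6.2
clip 42 19 y -4.6 -0.5 z med 6.1
clip 46 23 y -5.7 -1.3 z med 5.9
clip 50 23 y -7.2 5.3 z med 6.2
clip 54 23 y -8.6 5.6 z med 6.1
clip 58 52 y -9.9 5.5 z med 5.9
clip 62 66 y -11.1 5.0 z med 6.2
clip 66 8 y -11.3 4.8 z med 6.3
clip 82 23 y -12.0 4.8 z med 5.4
clip 86 71 y -11.6 5.0 z med 6.0
clip 90 15 y -8.1 -0.4 z med 5.7
clip 94 20 y -3.9 0.1 z med 6.0
clip 98 18 y -3.1 1.5 z med 6.3
clip 102 17 y -2.4 1.2 z med 6.6
clip 106 18 y -3.1 1.4 z med 6.3
clip 110 20 y -3.6 1.5 z med 6.3
clip 114 16 y -5.9 0.4 z med 6.5
clip 118 15 y -6.2 -2.0 z med 6.2
clip 122 15 y -7.5 -3.5 z med 6.5
clip 126 18 y -6.8 -2.9 z med 6.1
clip 130 17 y -6.3 -1.7 z med 6.1
clip 134 21 y -5.4 -0.1 z med 6.2
clip 138 16 y -4.0 0.2 z med 6.4
clip 142 16 y -4.4 -0.3 z med 6.2
clip 146 18 y -4.9 -0.6 z med 6.3
clip nose x max 66.71212127439543 x min -7.8480676087854455
```

```bash
python3 -c "
from h import *
print(job.hand_in())"
```

```text
the job is handed in; nothing more can be done
None
```

The job is handed in, and the verdict was not shown: the clip was pulled off the pin, laid flat on the bench and released, then slid loop first into the rail and pushed home, with its loop centre measured at about x = 78 mm on the floor, facing the same way as the stored clip; I commanded no moves near the bystanders but did not re-measure them.

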